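Switch on the guarded output of the bench test supply

ROBOT

A 6-joint arm with a two-finger parallel gripper is mounted at the origin on the work surface. World frame = base frame: x ahead of the robot, y to its left, z up, the work surface at z = 0. Lengths are in m, angles in degrees, forces in N, time in s.
With the tool pointing down it reaches from about 0.35 to 0.975 m from the base axis. Payload 4.9 kg.
Tool frame: the origin (TCP) lies at the very end of the fingers, on their centre line; the grasp point (between the pads) lies 19 mm behind it; z points along the fingers, y is the line along which they close (so a half turn about z gives the same grasp; the last joint's range is limited). The gripper opens to 85 mm and grips with 20 to 120 N. Pads are 22 mm wide; open, the fingers measure 114 mm over their backs; the gripper's body (76 mm by 85 mm) begins 54 mm behind the grasp point. The pads swing forward as they close: fully open they stand 13 mm farther back than shut.
Start: joints at [-74.198, 3.019, 92.412, -0, 84.569, -6.818], TCP at [0.24, -0.577, 0.231] pointing down, gripper open.
Joint ranges: [-172.51, 172.51], [-57.92, 126.97], [3.15, 148.05], [-58.71, 238.71], [5.1, 150.11], [-179.66, 179.66]. Speed limits (degrees/s): [147.25, 147.25, 180, 180, 180, 180].

INTERFACE

Orientations are given as [roll, pitch, yaw] about the fixed x, y, z axes, in that order (R = Rz(yaw) Ry(pitch) Rx(roll)).
In Python, from plant import env gives the robot as it stands. The module is installed in compiled form; this text tells all that it offers.
- The arm moves only by the tool jog_arm, never from a script. Its argument "motion" is a list of rows, each an object with "grip": the closure, from -1 (fully open) to 1 (shut); "xyz": the shift along the tool's x, y, z in cm, a list of three; "yaw": the turn about the tool's z in degrees. A call has 1 to 20 rows; each row is the pose to reach, as a shift and turn from the pose commanded when the call began, along the tool's axes at that moment; what a row does not reach only later rows make up. A row lasts 1/10 s, in which the tool goes at most 50 mm and 8.59 degrees, less where a joint would pass 70% of its speed; a pose out of reach is approached as far as the arm can. A call with a gripper value outside its range is refused whole. The fingers move at their own pace and stop on an object; "squeeze" is the grip in N (left out, the last holds). Time passes only in rows, so rows that repeat a pose let the fingers close. It gives the time, the measured TCP pose, the force, the opening and the grip force at its end, in the units of the state.
- env.observe(): the state, without advancing time (a new reading comes with each control period).
- env.grab_frame(name): name is "side" or "top" or "wrist"; returns the picture (384x512x3 uint8, red, green, blue); there is no depth.
- env.camera_info(name): a dict with "camera_matrix" (3x3 intrinsics, pixels), "world_from_camera" (4x4, takes a point from camera to world coordinates). Camera axes: x right, y down, z forward; pixel columns grow to the right and rows downward; lengths in m; the calibration is good to about 2 mm. A picture is of the moment at which its call begins: read the wrist's pose just before it. camera_info takes no time and is no camera call; for the wrist camera it gives the pose at the moment of the call.
- env.sign_off(): hands the job in; it is judged then, once.
The state is a dict: "t": time; "joint_positions": joint angles; "dq": joint speeds; "effort": joint torques, N m; "position": TCP position; "orientation": TCP orientation; "force": force on the tool from outside, world axes, zero at the start; "moment": the same for the moment, N m; "opening": opening from 0.0 (shut) to 1.0 (fully open); "grip_force": force on a finger pad.
Only numpy, scipy, OpenCV 4.12 (cv2) and the standard library are available. Lean on these libraries where they do the work, as an engineer would, in place of code of your own. Each camera call takes 0.05 s, during which the arm holds its last target. There are 200 camera calls.

TASK

Switch on the output of the test supply, the white switch box with the round meter on its top: lift its sprung steel guard cover right up until it stays open, flip the toggle beneath it over to its other side, away from the cover's finger bar and towards the hinge, then tip the cover back so that it drops fully shut. Do not open the guard cover on the other white switch box, the narrower one with the fuse caps and cooling slots.

Things in the scene. Friction and masses are not known exactly. Their poses are not given: they have to be found in the camera images.
- supply: Test supply to switch on: white box fixed to the bench, 200 (x) by 180 mm (y), flat top at z 70 mm. Origin: centre of its underside; x points away from its front, z up. On top: guard cover over the toggle at y 0; round meter 48 mm wide, 12 tall at x 60, y 48; two black posts 22 mm tall at x 70, y -65 and -35. The other box is 130 mm wide, with fuse caps and slots; they swap sides.
- supply_cover (a joint): Supply's guard cover: 0 shut, 1.75 rad fully open (stop). Steel hood 60 mm long, 40 wide, top at z 117 mm, 0.15 kg; hinged at its rear about the box's y axis at box x 10, z 78 mm; opens up and back to +x. Lightly sprung shut, about 1 N at the finger bar: let go below 1.0 rad it drops shut; above 1.35 rad its weight keeps it open, until pushed from behind (to -x) past the middle.
- supply_bar (a point): Centre of the supply cover's black finger bar: 12 mm thick, 30 mm long along box y, on a 14 mm wide stem 20 mm before the hood's front; clear all round. Cover shut: box x -70, z 102 mm; fully open: x 48, z 152. Pinched by its two ends (fingers closing along y) it turns between the pads as it is led round the hinge.
- supply_toggle (a joint): Toggle under the supply's cover: 0 off (leans to box -x, towards the finger bar), 0.87 rad on (leans to +x, towards the hinge). Steel bat lever 32 mm long, 11 mm thick near the tip, pivot at box x -20, y 0, z 75 mm; leans 0.435 rad either side of upright: tip at x -33 (off) or -7 mm (on), z 104. Stiff (1.5 N at the tip), stays where left.
- other_cover (a joint): Guard cover of the same kind on the other, narrower white box, not to be opened: 0 shut, 1.75 rad open.

How it is judged:
By the outcome, as a careful person would: the job done as asked, in the order asked, and still so for the second after the job is handed in, with the robot touching nothing.
It also fails if it takes over 54 s, if anything falls off the work surface, if the arm or the gripper's body presses on something with over 40 N, if the wrist force passes 120 N, or if a joint passes its speed limit or range.

## Working session

There is one attempt and no reset: what is moved stays moved. The work goes in short steps, Python scripts to look and compute and a tool call to move; the robot and the scene stay as the last step left them, time stands still between calls to the robot, and variables do not carry over. Pictures are saved under pics/ and viewed, at most 10 in all, crops included, and the job is handed in when it is done.

Besides the shell and the picture viewer there is one more tool, called after ">>>" in YAML: its name, and indented under it one key for each argument. jog_arm: Moves the arm, as the interface text tells. Its arguments: {"type":"object","properties":{"motion":{"type":"array","items":{"type":"object","properties":{"grip":{"type":"number"},"xyz":{"type":"array","items":{"type":"number"}},"yaw":{"type":"number"}}}},"squeeze":{"type":"number"}},"required":["motion"]}

```bash
mkdir -p pics
python3 - <<'E'
from plant import env
import cv2,numpy as np
for n in ("top","side"):
    f=env.grab_frame(n); cv2.imwrite(f"pics/{n}0.png",cv2.resize(f[:,:,::-1],(800,600),interpolation=cv2.INTER_CUBIC))
    c=env.camera_info(n); print(n,np.round(c["camera_matrix"],1).tolist(),np.round(c["world_from_camera"],3).tolist())
s=env.observe(); print(s["t"],s["position"],s["orientation"],s["opening"])
E
```

```text
top [[371.5, 0.0, 257.1], [0.0, 371.5, 193.9], [0.0, 0.0, 1.0]] [[0.001, -0.995, 0.096, 0.42], [-1.0, 0.002, 0.023, -0.034], [-0.023, -0.096, -0.995, 0.956], [0.0, 0.0, 0.0, 1.0]]
side [[462.0, 0.0, 249.5], [0.0, 462.0, 192.9], [0.0, 0.0, 1.0]] [[-0.897, -0.301, 0.324, 0.138], [-0.443, 0.628, -0.64, 0.718], [-0.011, -0.718, -0.696, 0.907], [0.0, 0.0, 0.0, 1.0]]
0.1 [ 0.24023221 -0.57638042  0.23019457] [-1.79894035e+02 -1.17043654e-02  2.26209929e+01] 0.9965767507022685
```

View pics/top0.png

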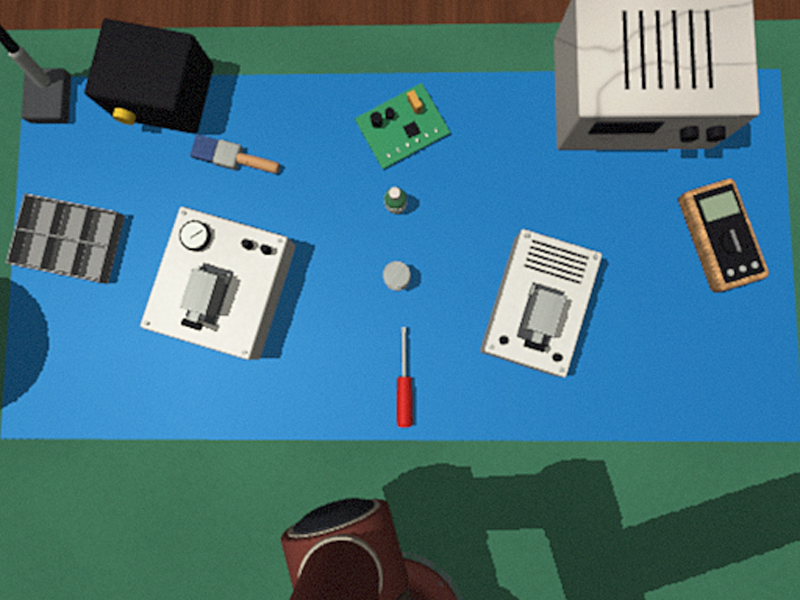

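View pics/side0.png

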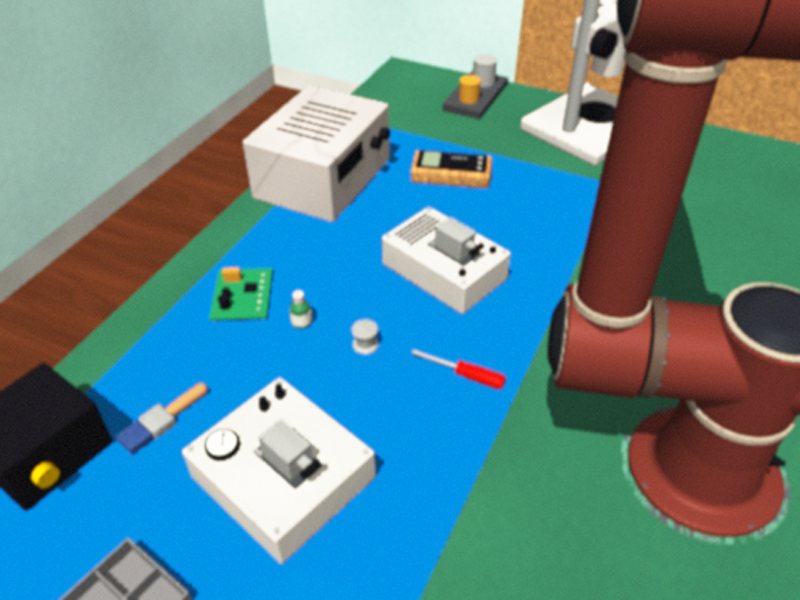

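The supply is the left box, with the meter at (196,235) in the top picture and its top corners at (180,207), (288,240), (249,358) and (141,327). In the side picture the corners are at (183,451), (280,379), (375,455) and (280,547). I'll fit its pose to these points.

```bash
cat > h.py <<'E'
from plant import env
import numpy as np, cv2
from scipy.optimize import least_squares
S=1.5625
def proj(n,P):
    c=env.camera_info(n); T=np.linalg.inv(c["world_from_camera"]); K=np.array(c["camera_matrix"])
    q=(P@T[:3,:3].T+T[:3,3])@K.T; return q[:,:2]/q[:,2:]
def w(p,B):
    c,s=np.cos(p[2]),np.sin(p[2]); B=np.atleast_2d(np.array(B,float))
    return np.c_[p[0]+c*B[:,0]-s*B[:,1],p[1]+s*B[:,0]+c*B[:,1],B[:,2]]
E
python3 - <<'E'
from h import *
B=np.array([[100,90,70],[100,-90,70],[-100,-90,70],[-100,90,70],[60,48,82],[70,-35,92],[70,-65,92]])/1e3
top=np.array([[180,207],[288,240],[249,358],[141,327],[196,234],[247,243],[266,249]])/S
side=np.array([[183,451],[280,379],[375,455],[280,547],[222,441],[264,399],[280,386]])/S
def r(p,m=3):
    o=[]
    if m&1:o.append(proj("top",w(p,B))-top)
    if m&2:o.append(proj("side",w(p,B))-side)
    return np.concatenate(o).ravel()
for m in (1,2,3):
    s=least_squares(r,[.5,.25,-.3],args=(m,),loss="soft_l1"); print(m,s.x,np.degrees(s.x[2]),np.round(s.fun,1).tolist())
p=s.x
for n,b in dict(bar=(-.07,0,.102),baropen=(.048,0,.152),hinge=(.01,0,.078),tog=(-.033,0,.104)).items():
    P=w(p,b); print(n,P,proj("top",P)*S,proj("side",P)*S)
E
```

```text
1 [ 0.53850489  0.27569167 -0.29313153] -16.79519947746506 [0.9, -0.9, 1.1, -1.5, 0.5, 2.0, -0.8, 0.1, -0.3, 0.9, -0.4, 0.1, -0.6, -0.2]
2 [ 0.53363597  0.28121014 -0.2933011 ] -16.80491523432275 [-0.8, 0.3, 0.8, -1.2, 1.3, -1.0, -2.2, -2.0, 0.4, 1.9, -0.1, 0.7, -0.0, 1.2]
3 [ 0.53663786  0.27746883 -0.29021837] -16.628287950582045 [0.0, -0.1, 0.3, -0.9, -0.1, 2.7, -1.5, 1.0, -1.2, 1.7, -1.2, 0.8, -1.4, 0.4, -0.9, -1.4, 0.4, -2.7, 0.9, -3.1, -2.3, -4.3, 0.3, 0.2, -0.4, -1.0, -0.4, -0.4]
bar [[0.46956516 0.29750014 0.102     ]] [[191.68964012 325.40416006]] [[311.24653348 466.05292947]]
baropen [[0.58263057 0.26373308 0.152     ]] [[204.61665133 243.67305038]] [[247.81689713 393.53284588]]
hinge [[0.54621968 0.27460722 0.078     ]] [[214.17153161 276.51961576]] [[273.29741836 442.02320197]]
tog [[0.50501788 0.28691216 0.104     ]] [[199.07152915 301.51672905]] [[292.11472225 448.940978  ]]
```

>>> jog_arm:
  motion:
    - {"grip":-0.2,"xyz":[40,-29,-12],"yaw":20}
    - {"grip":-0.2,"xyz":[40,-29,-12],"yaw":20}
    - {"grip":-0.2,"xyz":[40,-29,-12],"yaw":20}
    - {"grip":-0.2,"xyz":[40,-29,-12],"yaw":20}
    - {"grip":-0.2,"xyz":[40,-29,-12],"yaw":20}
    - {"grip":-0.2,"xyz":[40,-29,-12],"yaw":20}
    - {"grip":-0.2,"xyz":[40,-29,-12],"yaw":20}
    - {"grip":-0.2,"xyz":[40,-29,-12],"yaw":20}
    - {"grip":-0.2,"xyz":[40,-29,-12],"yaw":20}
    - {"grip":-0.2,"xyz":[53.1,-72.9,-7],"yaw":39.3}
    - {"grip":-0.2,"xyz":[53.1,-72.9,-7],"yaw":39.3}
    - {"grip":-0.2,"xyz":[53.1,-72.9,-7],"yaw":39.3}
    - {"grip":-0.2,"xyz":[53.1,-72.9,-7],"yaw":39.3}
    - {"grip":-0.2,"xyz":[53.1,-72.9,-7],"yaw":39.3}
    - {"grip":-0.2,"xyz":[53.1,-72.9,-7],"yaw":39.3}
    - {"grip":-0.2,"xyz":[53.1,-72.9,-7],"yaw":39.3}
    - {"grip":-0.2,"xyz":[53.1,-72.9,-7],"yaw":39.3}
    - {"grip":-0.2,"xyz":[53.1,-72.9,-7],"yaw":39.3}
    - {"grip":-0.2,"xyz":[53.1,-72.9,-7],"yaw":39.3}
    - {"grip":-0.2,"xyz":[53.1,-72.9,-7],"yaw":39.3}
  squeeze: 30

```text
t: 2.1
position: [0.4487, 0.3038, 0.2998]
orientation: [180.0, 0.1, -16.4]
force: [0.5, -0.6, 0.4]
opening: 0.602
grip_force: 0.0
```

Run:
```python
from h import *
s=env.observe(); print(s["t"],s["position"],s["orientation"],s["opening"])
c=env.camera_info("wrist"); print(np.round(c["world_from_camera"],4).tolist(),c["camera_matrix"][0])
p=[.5366,.2775,-.2902]
cv2.imwrite("pics/w0.png",cv2.resize(env.grab_frame("wrist")[:,:,::-1],(800,600),interpolation=cv2.INTER_CUBIC))
for n,b in dict(bar=(-.07,0,.102),b1=(-.07,.015,.108),b2=(-.07,-.015,.108),h1=(-.05,.02,.117),h2=(-.05,-.02,.117),c1=(-.1,.09,.07),c2=(-.1,-.09,.07)).items(): print(n,proj("wrist",w(p,b))*S)
```

```text
2.1 [0.44865528 0.30383731 0.29983201] [ 1.79965469e+02  1.33394674e-01 -1.64049245e+01] 0.601963586065279
[[-0.2821, -0.9125, -0.2963, 0.525], [-0.9594, 0.2684, 0.0869, 0.2807], [0.0002, 0.3088, -0.9511, 0.443], [0.0, 0.0, 0.0, 1.0]] [292.44937309   0.         251.90486668]
bar [[392.65599802 246.75073319]]
b1 [[372.27686828 248.05367469]]
b2 [[413.00253522 248.22058589]]
h1 [[364.31997161 221.9727408 ]]
h2 [[421.10728319 222.20999537]]
c1 [[284.91145409 275.54951914]]
c2 [[500.2198227  276.41364064]]
```

View pics/w0.png

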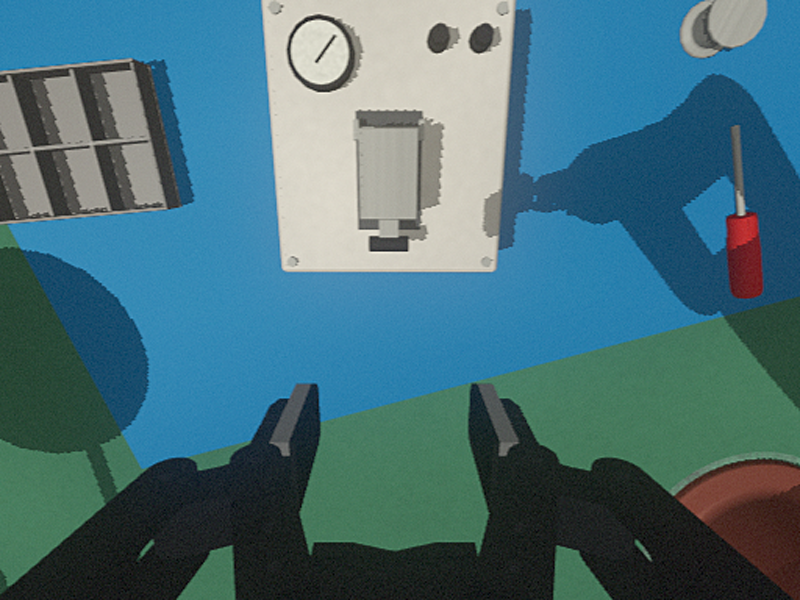

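The wrist view shows the bar at (388.5,243), front corners at (283,271) and (497,271), the meter at (321,54) and the posts at (439,38) and (483,38). Everything sits about 3–4 px off the prediction, so I'll refit.

Run:
```python
from h import *
B=np.array([[-100,-90,70],[-100,90,70],[60,48,82],[70,-35,92],[70,-65,92],[-70,0,106]])/1e3
o=np.array([[498,272],[282,272],[320,52],[438,36],[482,36],[388.5,244]])/S
s=least_squares(lambda p:(proj("wrist",w(p,B))-o).ravel(),[.5366,.2775,-.29]); p=s.x
print(p,np.degrees(p[2]),np.round(s.fun*S,1).tolist())
for n,b in dict(bar=(-.07,0,.102),hinge=(.01,0,.078)).items(): print(n,w(p,b))
q=env.observe(); y=np.radians(q["orientation"][2]); d=w(p,(-.07,0,.09))[0]-q["position"]
print("tool delta cm",100*(np.cos(y)*d[0]+np.sin(y)*d[1]),100*(np.sin(y)*d[0]-np.cos(y)*d[1]),-100*d[2])
```

```text
[ 0.53979067  0.28043591 -0.28464152] -16.30875770581384 [-1.3, 1.2, -1.0, 1.5, -0.9, 2.2, 1.3, -2.1, 1.8, -2.2, -0.4, 0.7]
bar [[0.47260731 0.30009285 0.102     ]]
hinge [[0.5493883  0.27762777 0.078     ]]
tool delta cm 2.3808267041339333 -0.32934581342419433 20.981532658594805
```

>>> jog_arm:
  motion:
    - {"grip":-0.2,"xyz":[2.2,-0.6,5],"yaw":-0.4}
    - {"grip":-0.2,"xyz":[2.2,-0.6,10],"yaw":-0.4}
    - {"grip":-0.2,"xyz":[2.2,-0.6,14],"yaw":-0.4}
    - {"grip":-0.2,"xyz":[2.2,-0.6,16],"yaw":-0.4}
    - {"grip":-0.2,"xyz":[2.2,-0.6,16],"yaw":-0.4}
    - {"grip":-0.2,"xyz":[2.2,-0.6,16],"yaw":-0.4}
    - {"grip":-0.2,"xyz":[2.2,-0.6,16],"yaw":-0.4}
    - {"grip":-0.2,"xyz":[2.2,-0.6,16],"yaw":-0.4}

```text
t: 2.95
position: [0.4744, 0.3001, 0.144]
orientation: [-179.8, -0.2, -16.3]
force: [0.4, -0.6, 0.7]
opening: 0.599
grip_force: 0.0
```

Run:
```python
from h import *
s=env.observe(); print(s["t"],s["position"],s["orientation"],s["opening"])
f=env.grab_frame("wrist")[:,:,::-1]
cv2.imwrite("pics/w1.png",cv2.resize(f,(800,600),interpolation=cv2.INTER_CUBIC))
p=[.5398,.2804,-.2846]
for b in ((-.07,0,.106),(-.05,.02,.117),(-.05,-.02,.117)): print(proj("wrist",w(p,b))*S)
```

```text
2.95 [0.47441073 0.30007375 0.14398651] [-179.8395806    -0.19218855  -16.29679997] 0.5988502630510899
[[393.20818767 363.66092755]]
[[342.52456466 328.42323097]]
[[443.76264931 328.58671931]]
```

View pics/w1.png

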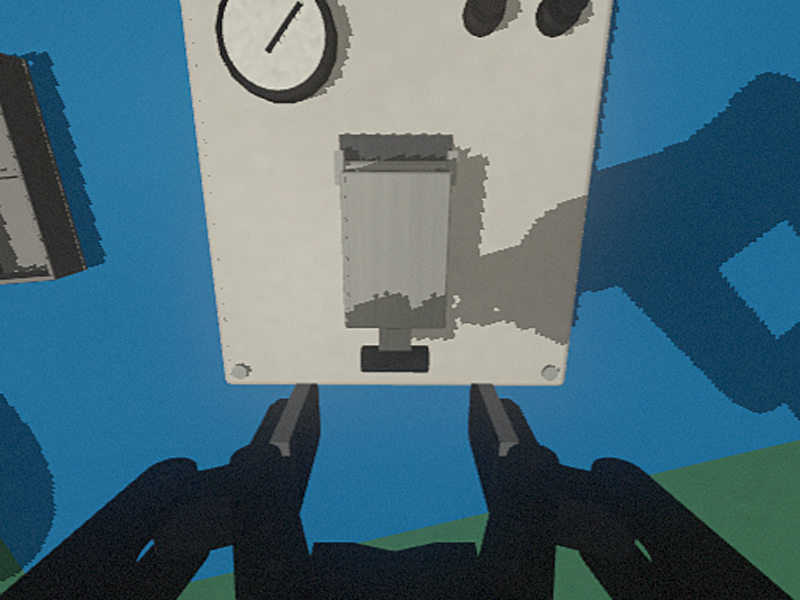

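The bar is at (394.5,358), centred between the fingers, so I'll descend and pinch it.

>>> jog_arm:
  motion:
    - {"grip":-0.2,"xyz":[-0.2,0,2],"yaw":0}
    - {"grip":-0.2,"xyz":[-0.2,0,4],"yaw":0}
    - {"grip":-0.2,"xyz":[-0.2,0,5.2],"yaw":0}
    - {"grip":-0.2,"xyz":[-0.2,0,5.2],"yaw":0}
    - {"grip":-0.2,"xyz":[-0.2,0,5.2],"yaw":0}
    - {"grip":1,"xyz":[-0.2,0,5.2],"yaw":0}
    - {"grip":1,"xyz":[-0.2,0,5.2],"yaw":0}
    - {"grip":1,"xyz":[-0.2,0,5.2],"yaw":0}
    - {"grip":1,"xyz":[-0.2,0,5.2],"yaw":0}
    - {"grip":1,"xyz":[-0.2,0,5.2],"yaw":0}
    - {"grip":1,"xyz":[-0.2,0,5.2],"yaw":0}
  squeeze: 30

```text
t: 4.1
position: [0.4716, 0.3007, 0.0899]
orientation: [-179.9, -0.1, -16.3]
force: [2.7, 2.6, 1.0]
opening: 0.344
grip_force: 32.5
```

>>> jog_arm:
  motion:
    - {"grip":1,"xyz":[0.24,0,-0.69],"yaw":0}
    - {"grip":1,"xyz":[0.54,0,-1.35],"yaw":0}
    - {"grip":1,"xyz":[0.9,0,-1.99],"yaw":0}
    - {"grip":1,"xyz":[1.31,0,-2.59],"yaw":0}
    - {"grip":1,"xyz":[1.77,0,-3.15],"yaw":0}
    - {"grip":1,"xyz":[2.27,0,-3.68],"yaw":0}
    - {"grip":1,"xyz":[2.82,0,-4.15],"yaw":0}
    - {"grip":1,"xyz":[3.42,0,-4.58],"yaw":0}
    - {"grip":1,"xyz":[4.04,0,-4.95],"yaw":0}
    - {"grip":1,"xyz":[4.7,0,-5.27],"yaw":0}
    - {"grip":1,"xyz":[5.38,0,-5.53],"yaw":0}
    - {"grip":1,"xyz":[6.08,0,-5.73],"yaw":0}
    - {"grip":1,"xyz":[6.79,0,-5.86],"yaw":0}
    - {"grip":1,"xyz":[7.52,0,-5.94],"yaw":0}
    - {"grip":1,"xyz":[8.25,0,-5.95],"yaw":0}
    - {"grip":1,"xyz":[8.97,0,-5.89],"yaw":0}
    - {"grip":1,"xyz":[9.69,0,-5.78],"yaw":0}
    - {"grip":1,"xyz":[10.4,0,-5.6],"yaw":0}
    - {"grip":1,"xyz":[11.26,0,-5.29],"yaw":0}
    - {"grip":1,"xyz":[11.26,0,-5.29],"yaw":0}
  squeeze: 30

```text
t: 6.1
position: [0.5816, 0.2682, 0.1445]
orientation: [-179.9, -0.2, -16.3]
force: [0.8, 0.0, 6.8]
opening: 0.331
grip_force: 29.2
```

Run:
```python
from h import *
s=env.observe(); print(s["t"],s["position"],s["force"],s["opening"],s["grip_force"])
f=env.grab_frame("side")[200:384,60:300,::-1]
cv2.imwrite("pics/s1.png",cv2.resize(f,(720,552),interpolation=cv2.INTER_CUBIC))
```

```text
6.1 [0.58159573 0.26824135 0.14448811] [8.38422103e-01 5.64722352e-04 6.80082547e+00] 0.3314658698663253 29.17179375886917
```

View pics/s1.png

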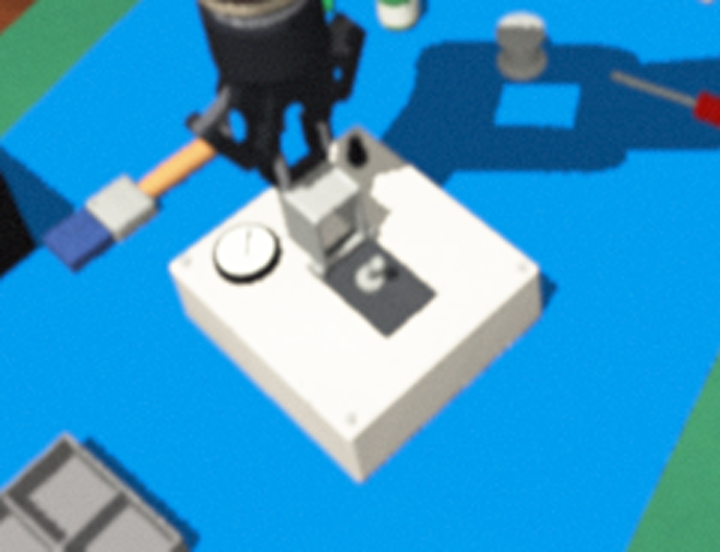

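The cover is open, at about 1.7 rad. The toggle is visible at (375,275), leaning towards the front. Next I release, lift clear, close the fingers and come down in front of the toggle.

>>> jog_arm:
  motion:
    - {"grip":0.0,"xyz":[0,0,0],"yaw":0}
    - {"grip":-0.2,"xyz":[0,0,0],"yaw":0}
    - {"grip":-0.2,"xyz":[0,0,0],"yaw":0}
    - {"grip":-0.2,"xyz":[0,0,-1],"yaw":0}
    - {"grip":-0.2,"xyz":[0,0,-4],"yaw":0}
    - {"grip":-0.2,"xyz":[0,0,-5],"yaw":0}
    - {"grip":-0.2,"xyz":[-4,0,-5],"yaw":0}
    - {"grip":1,"xyz":[-8,0,-5],"yaw":0}
    - {"grip":1,"xyz":[-10.5,0,-5],"yaw":0}
    - {"grip":1,"xyz":[-10.5,0,-3],"yaw":0}
    - {"grip":1,"xyz":[-10.5,0,0],"yaw":0}
    - {"grip":1,"xyz":[-10.5,0,3],"yaw":0}
    - {"grip":1,"xyz":[-10.5,0,5.1],"yaw":0}
    - {"grip":1,"xyz":[-10.5,0,5.1],"yaw":0}
    - {"grip":1,"xyz":[-10.5,0,5.1],"yaw":0}
  squeeze: 30

```text
t: 7.65
position: [0.4784, 0.2981, 0.0916]
orientation: [180.0, -0.0, -16.3]
force: [0.5, 0.3, 1.1]
opening: -0.002
grip_force: 0.0
```

Run:
```python
from h import *
p=[.5398,.2804,-.2846]
s=env.observe(); d=s["position"]-w(p,(0,0,0))[0]; c,k=np.cos(p[2]),np.sin(p[2]); print(s["t"],"box",c*d[0]+k*d[1],-k*d[0]+c*d[1],d[2],s["force"],s["opening"])
f=env.grab_frame("wrist")[:,:,::-1]
cv2.imwrite("pics/w2.png",cv2.resize(f,(800,600),interpolation=cv2.INTER_CUBIC))
```

```text
7.65 box -0.06387399904338298 -0.00019585499272117834 0.09158218183643793 [0.477849   0.27228908 1.07063382] -0.002485360438337082
```

View pics/w2.png

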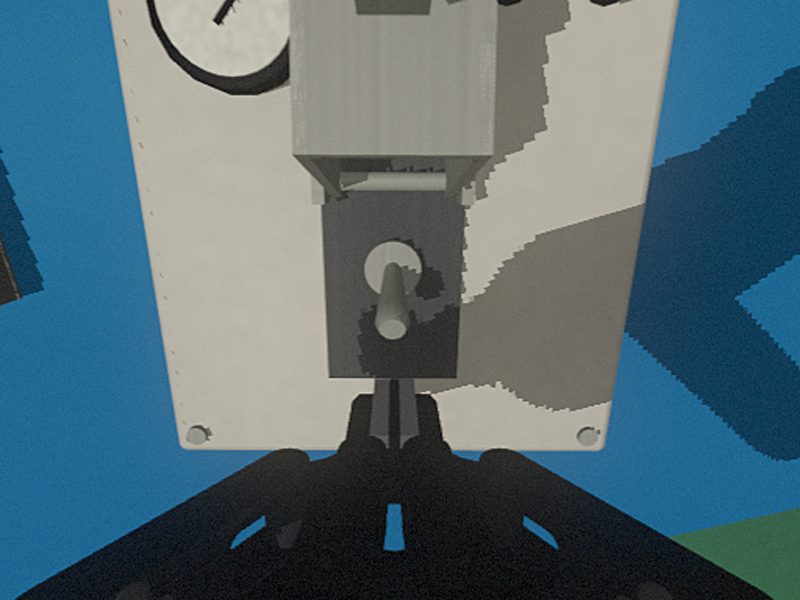

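The cover stays open by itself. The toggle tip is at (391,328), in line with the closed fingers at (393,380), so I'll push it towards the hinge.

>>> jog_arm:
  motion:
    - {"grip":1,"xyz":[0.7,0,0],"yaw":0}
    - {"grip":1,"xyz":[1.3,0,0],"yaw":0}
    - {"grip":1,"xyz":[1.8,0,0],"yaw":0}
    - {"grip":1,"xyz":[2.3,0,0],"yaw":0}
    - {"grip":1,"xyz":[2.8,0,0],"yaw":0}
    - {"grip":1,"xyz":[3.2,0,0],"yaw":0}
    - {"grip":1,"xyz":[3.5,0,0],"yaw":0}
    - {"grip":1,"xyz":[3.5,0,0],"yaw":0}
    - {"grip":1,"xyz":[3.5,0,0],"yaw":0}

```text
t: 8.6
position: [0.5122, 0.2881, 0.0911]
orientation: [180.0, -0.0, -16.3]
force: [0.1, 0.0, 0.0]
opening: -0.001
grip_force: 0.1
```

>>> jog_arm:
  motion:
    - {"grip":1,"xyz":[0.2,0,0],"yaw":0}
    - {"grip":1,"xyz":[0.4,0,0],"yaw":0}
    - {"grip":1,"xyz":[0.4,0,0],"yaw":0}

```text
t: 8.9
position: [0.5142, 0.2875, 0.0907]
orientation: [180.0, 0.2, -16.3]
force: [-6.0, 1.8, 2.3]
opening: 0.002
grip_force: 3.3
```

Run:
```python
from h import *
p=[.5398,.2804,-.2846]
print({i:(proj("wrist",w(p,(x,0,.104)))*S).round().tolist() for i,x in (("off",-.033),("on",-.007))})
f=env.grab_frame("wrist")[:,:,::-1]
cv2.imwrite("pics/w3.png",cv2.resize(f,(800,600),interpolation=cv2.INTER_CUBIC))
```

```text
{'off': [[390.0, 441.0]], 'on': [[390.0, 369.0]]}
```

View pics/w3.png

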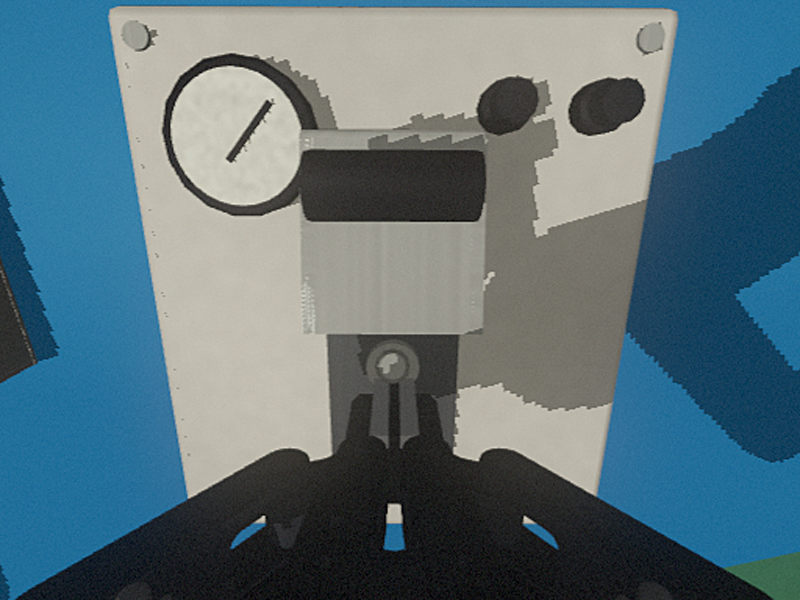

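The toggle is over: its tip is at (392,365) against a predicted (390,369), and it rests against the stop at 6 N. Now I back off, go over the cover and come down behind it.

>>> jog_arm:
  motion:
    - {"grip":1,"xyz":[-1.5,0,0],"yaw":0}
    - {"grip":1,"xyz":[-3,0,0],"yaw":0}
    - {"grip":1,"xyz":[-3,0,-4],"yaw":0}
    - {"grip":1,"xyz":[-3,0,-8],"yaw":0}
    - {"grip":1,"xyz":[-3,0,-11],"yaw":0}
    - {"grip":1,"xyz":[-3,0,-11],"yaw":0}
    - {"grip":1,"xyz":[1,0,-11],"yaw":0}
    - {"grip":1,"xyz":[5,0,-11],"yaw":0}
    - {"grip":1,"xyz":[9,0,-11],"yaw":0}
    - {"grip":1,"xyz":[12,0,-11],"yaw":0}
    - {"grip":1,"xyz":[12,0,-11],"yaw":0}
    - {"grip":1,"xyz":[12,0,-9],"yaw":0}
    - {"grip":1,"xyz":[12,0,-6],"yaw":0}
    - {"grip":1,"xyz":[12,0,-3.4],"yaw":0}
    - {"grip":1,"xyz":[12,0,-3.4],"yaw":0}
    - {"grip":1,"xyz":[12,0,-3.4],"yaw":0}

```text
t: 10.55
position: [0.6296, 0.2539, 0.1245]
orientation: [179.9, 0.1, -16.2]
force: [0.2, 0.2, 0.7]
opening: -0.001
grip_force: 0.0
```

>>> jog_arm:
  motion:
    - {"grip":1,"xyz":[-1.5,0,0],"yaw":0}
    - {"grip":1,"xyz":[-2.2,0,0],"yaw":0}
    - {"grip":1,"xyz":[-2.8,0,0],"yaw":0}
    - {"grip":1,"xyz":[-3.4,0,0],"yaw":0}
    - {"grip":1,"xyz":[-4,0,0],"yaw":0}
    - {"grip":1,"xyz":[-4.6,0,0],"yaw":0}
    - {"grip":1,"xyz":[-5.2,0,0],"yaw":0}
    - {"grip":1,"xyz":[-5.8,0,0],"yaw":0}
    - {"grip":1,"xyz":[-6.4,0,0],"yaw":0}
    - {"grip":1,"xyz":[-7,0,0],"yaw":0}
    - {"grip":1,"xyz":[-7.6,0,0],"yaw":0}
    - {"grip":1,"xyz":[-8.2,0,0],"yaw":0}
    - {"grip":1,"xyz":[-8.8,0,0],"yaw":0}
    - {"grip":1,"xyz":[-9.4,0,0],"yaw":0}
    - {"grip":1,"xyz":[-9.4,0,0],"yaw":0}
    - {"grip":1,"xyz":[-9.4,0,0],"yaw":0}

```text
t: 12.15
position: [0.5396, 0.2798, 0.1238]
orientation: [179.9, 0.1, -16.2]
force: [-0.7, 0.2, -1.3]
opening: 0.004
grip_force: 0.0
```

>>> jog_arm:
  motion:
    - {"grip":1,"xyz":[1,0,-1],"yaw":0}
    - {"grip":1,"xyz":[2,0,-4],"yaw":0}
    - {"grip":1,"xyz":[4,0,-8],"yaw":0}
    - {"grip":1,"xyz":[7,0,-12],"yaw":0}
    - {"grip":1,"xyz":[10,0,-14],"yaw":0}
    - {"grip":1,"xyz":[10,0,-14],"yaw":0}
    - {"grip":1,"xyz":[10,0,-14],"yaw":0}

```text
t: 12.85
position: [0.6376, 0.2514, 0.2655]
orientation: [-180.0, -0.0, -16.3]
force: [-0.7, 0.3, 0.1]
opening: 0.001
grip_force: 0.0
```

Run:
```python
from h import *
s=env.observe(); print(s["t"],s["position"],s["force"])
f=env.grab_frame("side")[200:384,60:300,::-1]
cv2.imwrite("pics/s2.png",cv2.resize(f,(720,552),interpolation=cv2.INTER_CUBIC))
f=env.grab_frame("top")[100:260,60:260,::-1]
cv2.imwrite("pics/t2.png",cv2.resize(f,(700,560),interpolation=cv2.INTER_CUBIC))
```

```text
12.85 [0.6375613  0.2514122  0.26552023] [-0.69358988  0.30759968  0.10512021]
```

View pics/s2.png

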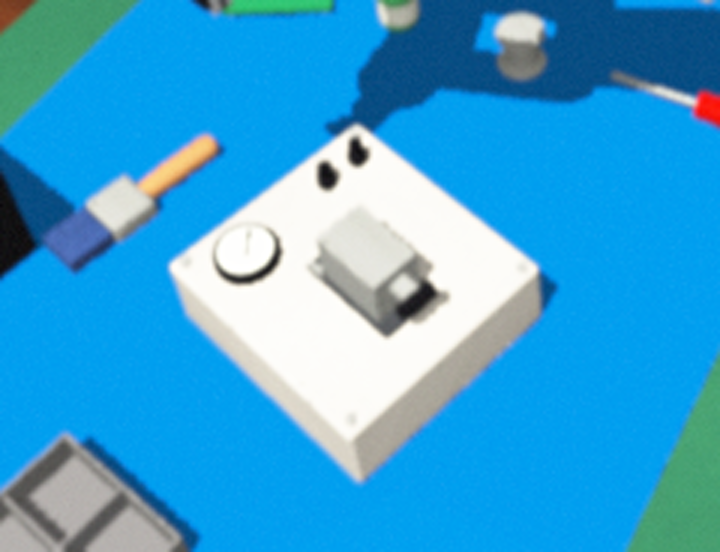

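The cover is shut: the bar is at about (415,298) in the crop, against (417,295) expected. The robot is clear of everything.

```bash
python3 -c "
from plant import env
print(env.sign_off())"
```

```text
the job is handed in; nothing more can be done
None
```

The test supply's output is switched on: I opened its guard cover, flipped the toggle towards the hinge and tipped the cover fully shut again, with the other box untouched, and handed the job in at about 13 s.

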